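# Seasonings lined up by height on the tray

## Task

Line up the pepper mill, the food carton, the spice jar and the glass shaker that stand on the worktop on the tray's row of four coasters in order of height: the tallest on the dark coaster at one end, then each next shorter one on the next coaster, down to the shortest at the far end. Stand each upright in the middle of its coaster, let go of everything, knock nothing over, and leave the garlic and the mug where they are.

Things in the scene. Friction and masses are not known exactly. Their poses are not given: they have to be found in the camera images.
- mill: pepper mill, turned dark wood with a small metal knob on top; the only one. 170 mm tall, round, 58 mm across up to 122 mm, above that a head 49 mm across (123 to 158 mm high, fixed to the body; grasp it there) and the knob; loose, starts standing on the worktop, one of four things in front of the tray. Origin at the centre of its underside, z up its axis
- carton: food carton standing upright on the worktop in front of the tray, white with a brown panel and ochre top (similar cartons on the wall ledge are not meant): a plain closed box 44 mm (its x) by 87 mm (its y) by 150 mm tall; loose, turned by up to 0.6 rad. Origin at the centre of its underside, z up; grasp it across the 44 mm, within 30 mm of its top
- jar: spice jar with dark brown-black lid and green and orange label, 105 mm tall, round, 44 mm across; loose, standing on the worktop in front of the tray. Origin at the centre of its underside, z up its axis
- shaker: glass shaker filled with grey ground pepper, with a silver-grey domed top, 91 mm tall, round, about 41 mm across; loose, standing on the worktop in front of the tray. Origin at the centre of its underside, z up its axis
- coaster_dark: the dark brown coaster, a fixed disc 80 mm across and 5 mm thick, at either end of the row; origin at the centre of its underside, z up, top 13 mm above the worktop. The four coasters lie in a straight row, 110 mm between centres, on a fixed white tray (430 x 94 mm, lip 12 mm high, wire handles 25 mm high at both ends)
- coaster_mid1: pale cork coaster, fixed disc 80 mm across, 5 mm thick, on the tray; origin at the centre of its underside (8 mm above the worktop), z up; things stand on its top, 13 mm above the worktop. One of the two middle ones of the row; either of the two may be the one next to the dark coaster
- coaster_mid2: pale cork coaster, fixed disc 80 mm across, 5 mm thick, on the tray; origin at the centre of its underside (8 mm above the worktop), z up; things stand on its top, 13 mm above the worktop. The other middle one of the row
- coaster_end: pale cork coaster, fixed disc 80 mm across, 5 mm thick, on the tray; origin at the centre of its underside (8 mm above the worktop), z up; things stand on its top, 13 mm above the worktop. The one at the end of the row away from the dark coaster. The row runs roughly along y, turned by up to 0.2 rad
- garlic: bulb of garlic, pinkish white, 56 mm across and tall, loose on the worktop to the right of the work; origin at the centre of its underside. Bystander, to be left alone
- mug: white mug with blue dots, 92 x 127 x 93 mm with its handle, loose on the worktop to the left of the work; origin under the middle of mug and handle together, at the height of its underside. Bystander, to be left alone
Things that resemble listed ones, but are neither listed nor needed, are in the scene too. Several things have the shape of the mill; the one meant has the colours described above. What is shaped like the shaker but red is not meant.

How it is judged:
By the outcome, as a careful person would: the job done as asked, in the order asked, and still so for the second after the job is handed in, with the robot touching nothing.
It also fails if it takes over 112 s, if anything falls off the work surface, if the arm or the gripper's body presses on something with over 40 N, if the wrist force passes 120 N, or if a joint passes its speed limit or range.

## Robot

A 7-joint arm with a two-finger parallel gripper is mounted at the origin on a cart in front of the work surface, level with it; the furniture and walls round the work are solid. World frame = base frame: x ahead of the robot, y to its left, z up, the work surface at z = 0. Lengths are in m, angles in rad, forces in N, time in s.
With the tool pointing down it reaches from about 0.425 to 0.95 m from the base axis. Payload 4.7 kg.
Tool frame: the origin (TCP) lies at the very end of the fingers, on their centre line; the grasp point (between the pads) lies 19 mm behind it (ctrl.pinch_z is the distance from the TCP to the grasp point, in m); z points along the fingers, y is the direction in which the jaws open and shut (so a half turn about z gives the same grasp; the last joint's range is limited). The gripper opens to 87 mm and grips with 3 to 60 N. Pads are 19 mm wide; open, the fingers measure 117 mm over their backs; the gripper's body (75 mm by 190 mm) begins 51 mm behind the grasp point.
Start: joints at [1.108, 0.469, -0.049, 1.532, 0.024, 1.141, -0.082], TCP at [0.284, -0.612, 0.223] pointing down, gripper open.
Joint ranges: [-2.59, 2.59], [-0.33, 1.99], [-1.39, 1.29], [0.1, 2.45], [-1.04, 4.18], [0.21, 1.99], [-2.66, 2.66]. Speed limits (rad/s): [2.57, 2.57, 3.14, 3.14, 3.14, 3.14, 3.14].

## Interface

Orientations are given as a unit quaternion [x, y, z, w].
In Python, from workcell import ctrl, imaging, ticket, finder gives the robot as it stands.
- The arm moves only by the tool apply_moves, never from a script. Its argument "steps" is one flat list of numbers, 5 for each row, row after row: the shift along the tool's x, y, z in units of 25 mm (1.0 is 25 mm), then the turn about the tool's z in units of 6 degrees (1.0 is 6 degrees), then the finger opening in mm, from 0 to 87. A call has 1 to 12 rows; each row is the pose to reach, as a shift and turn from the pose commanded when the call began, along the tool's axes at that moment; what a row does not reach only later rows make up. A row lasts 1/12 s, in which the tool goes at most 41.7 mm and 7.16 degrees, less where a joint would pass 70% of its speed; a pose out of reach is approached as far as the arm can. A call with a gripper value outside its range is refused whole. The fingers move at their own pace and stop on an object; "grip_force" is the grip in N (left out, the last holds). Time passes only in rows, so rows that repeat a pose let the fingers close. It gives the time, the measured TCP pose, the force and the opening at its end, in the units of the state.
- ctrl.observe(): the state, without advancing time (a new reading comes with each control period).
- imaging.capture(name): name is "scene" or "top" or "wrist"; returns (picture, depth): 400x640x3 uint8, red, green, blue; 400x640 float32, m along the optical axis (not along the pixel's ray), 0 where there is no reading.
- imaging.camera_params(name): a dict with "fovy" (degrees; the focal length in pixels is half the picture's height over the tangent of half this angle, whatever the lens; pixels are square), "cx", "cy" (the principal point, pixels), "R" (3x3) and "t" (3): a world point X has camera coordinates R X + t. Camera axes: x right, y down, z forward; pixel columns grow to the right and rows downward; lengths in m; the calibration is good to about 2 mm. The wrist camera is an equidistant fisheye: a pixel r from the principal point sees the ray r / f radians off the axis. A picture is of the moment at which its call begins: read the wrist's pose just before it. camera_params takes no time and is no camera call; for the wrist camera it gives the pose at the moment of the call.
- ticket.close_job(): hands the job in, once; it reports no verdict.
Trained networks look in the newest picture that a camera, given by its name, has taken for a name from the list of things; names that differ only in an ending like _2 or _b are one class to them, and where a whole thing is asked for, a point or a joint stands for the part that bears it (a point fixed in the world has none). Each returns a list of dicts, best first, with "score" (0 to 1); they miss things now and then, are a little off and sometimes report something else, mostly with a low value. They report only what shows in the picture. A call takes as long as a camera call. They do not tell look-alikes from the thing itself.
- finder.look_for(camera, target): "centre" ([x, y, z] in m, in world coordinates, good to about 4 mm: the middle of the surface that is visible of it).
The state is a dict: "time": time; "joints": joint angles; "joint_vel": joint speeds; "joint_efforts": joint torques, N m; "eef_pos": TCP position; "tcp_rot": TCP orientation; "contact_force": force on the tool from outside, world axes, zero at the start; "moment": the same for the moment, N m; "width": finger opening in m.
Only numpy, scipy, OpenCV 4.12 (cv2) and the standard library are available. Lean on these libraries where they do the work, as an engineer would, in place of code of your own. Each camera call takes 0.05 s, during which the arm holds its last target. There are 200 camera calls.

## Working session

There is one attempt and no reset: what is moved stays moved. The work goes in short steps, Python scripts to look and compute and a tool call to move; the robot and the scene stay as the last step left them, time stands still between calls to the robot, and variables do not carry over. Pictures are saved under pics/ and viewed, about 12 in all and at most 16, crops included, and the job is handed in when it is done.

Besides the shell and the picture viewer there is one more tool, called as name(argument=value, ...) on one line, values as JSON. apply_moves: Moves the arm, as the interface text tells. Its arguments: {"type":"object","properties":{"steps":{"type":"array","items":{"type":"number"}},"grip_force":{"type":"number"}},"required":["steps"]}

```bash
ls; mkdir -p pics
python3 - <<'E'
from workcell import ctrl, imaging, ticket, finder
import cv2
s=ctrl.observe();print(s['time'],s['eef_pos'],s['tcp_rot'],s['width'])
for c in('scene','top'):
    p,d=imaging.capture(c);cv2.imwrite(f'pics/{c}0.png',p[:,:,::-1])
    q=imaging.camera_params(c);print(c,q['fovy'],q['R'],q['t'])
    for n in['mill','carton','jar','shaker','coaster_dark','coaster_mid1','coaster_end','garlic','mug']:
        print(n,[(round(r['score'],2),[round(float(v),3) for v in r['centre']]) for r in finder.look_for(c,n)[:5]])
E
```

```text
pics
0.0 [ 0.28345332 -0.61192239  0.2214887 ] [ 9.76566795e-01  2.15212264e-01 -2.39296125e-04 -9.58361753e-04] 0.08738306322784056
scene 52.703089473698505 [[-0.68407005 -0.72937848 -0.00743041]
 [-0.46932025  0.44791889 -0.76099091]
 [ 0.55837861 -0.51708385 -0.64871999]] [0.33115969 0.25650013 0.82624363]
mill [(0.87, [0.374, 0.284, 0.083]), (0.84, [0.28, 0.283, 0.091]), (0.65, [0.328, 0.187, 0.096])]
carton [(0.82, [0.396, -0.232, 0.093])]
jar [(0.6, [0.412, -0.087, 0.066])]
shaker [(0.82, [0.448, 0.112, 0.079]), (0.7, [0.339, 0.106, 0.052])]
coaster_dark [(0.64, [0.607, 0.162, 0.015]), (0.49, [0.376, 0.279, 0.083])]
coaster_mid1 [(0.7, [0.619, -0.053, 0.015]), (0.65, [0.608, 0.055, 0.018])]
coaster_end [(0.77, [0.632, -0.164, 0.011])]
garlic [(0.62, [0.524, -0.352, 0.035])]
mug [(0.94, [0.556, 0.367, 0.067])]
top 54.65748604690407 [[ 2.69948592e-01 -9.62874499e-01 -6.75271504e-04]
 [-9.30173689e-01 -2.60599346e-01 -2.58582462e-01]
 [ 2.48806483e-01  7.04320914e-02 -9.65988951e-01]] [-0.1418465   0.46190098  0.94258259]
mill [(0.82, [0.39, 0.259, 0.118]), (0.73, [0.291, 0.254, 0.12]), (0.67, [0.345, 0.168, 0.139])]
carton [(0.57, [0.404, -0.264, 0.149])]
jar [(0.83, [0.414, -0.103, 0.107])]
shaker [(0.76, [0.444, 0.099, 0.075]), (0.62, [0.339, 0.093, 0.084]), (0.32, [0.528, -0.368, 0.038])]
coaster_dark [(0.69, [0.605, 0.163, 0.014])]
coaster_mid1 [(0.9, [0.61, 0.052, 0.012]), (0.86, [0.621, -0.054, 0.013])]
coaster_end [(0.68, [0.628, -0.166, 0.014])]
garlic [(0.84, [0.526, -0.368, 0.039])]
mug [(0.57, [0.563, 0.381, 0.056])]
```

View pics/scene0.png

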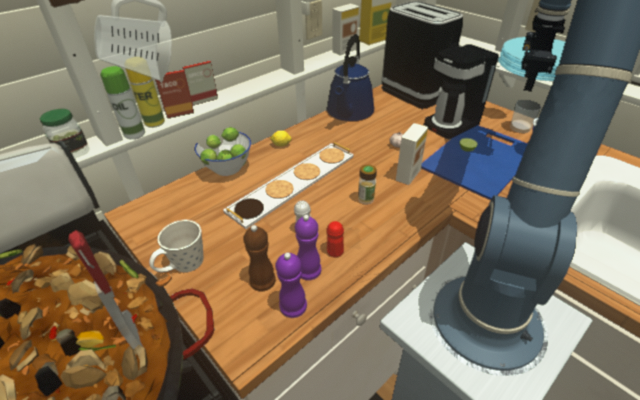

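View pics/top0.png

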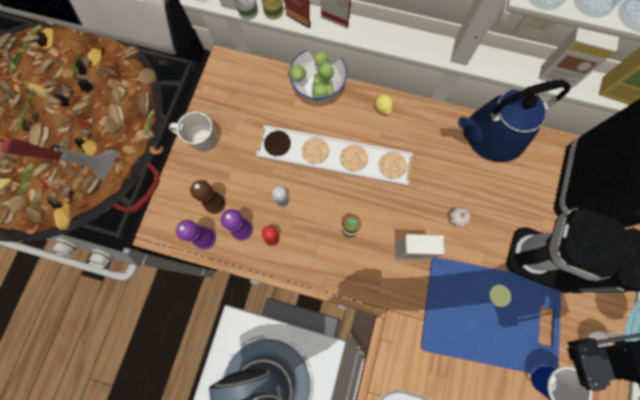

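The scene view shows the dark mill at px (258,255), purple look-alikes at (308,245) and (290,285), the glass shaker at (302,212), the red one at (335,240), the jar at (367,183) and the carton at (411,155). The dark coaster is at (248,208), the +y end of the row. The top view agrees. Next I fit the positions with the depth data.

```bash
cat > h.py <<'E'
from workcell import ctrl, imaging, ticket, finder
import numpy as np, cv2
from scipy.optimize import least_squares
def cloud(c,rgb=None,d=None):
    if d is None: rgb,d=imaging.capture(c)
    q=imaging.camera_params(c);f=200/np.tan(np.radians(q['fovy'])/2)
    v,u=np.mgrid[:400,:640]
    P=np.stack([(u-q['cx'])/f*d,(v-q['cy'])/f*d,d],-1)
    W=(P-np.array(q['t']))@np.array(q['R'])
    W[d<=0]=np.nan
    return rgb,W
def fitc(P,r,x0):
    # visible surface circle, fixed radius
    return least_squares(lambda c:np.hypot(P[:,0]-c[0],P[:,1]-c[1])-r,x0,loss='soft_l1',f_scale=.003).x
def rel(goal_xyz,goal_ang_jaw=None):
    """shift in tool axes (25mm) + turn (6deg) units to reach TCP goal, jaw at angle (world, rad)"""
    s=ctrl.observe();from scipy.spatial.transform import Rotation as R
    M=R.from_quat(s['tcp_rot']).as_matrix();d=M.T@(np.array(goal_xyz)-s['eef_pos'])/.025
    out=[round(float(a),2) for a in d]
    if goal_ang_jaw is not None:
        cur=np.arctan2(M[1,1],M[0,1]);e=(goal_ang_jaw-cur+np.pi/2)%np.pi-np.pi/2
        out.append(round(-np.degrees(e)/6,2)) # tool z down
    return out
E
cat > m.py <<'E'
from h import *
objs=dict(mill=(.39,.265,.029,.03,.115),millhead=(.39,.265,.0245,.128,.152),purpA=(.345,.175,.029,.03,.115),purpB=(.285,.26,.029,.03,.115),jar=(.414,-.1,.022,.02,.07),shaker=(.445,.1,.0205,.015,.055),red=(.339,.095,.0205,.015,.055))
for c in('scene','top'):
    rgb,W=cloud(c);Q=W.reshape(-1,3)
    t=Q[(np.abs(Q[:,0]-.5)<.05)&(np.abs(Q[:,1])<.05)];print(c,'table z',np.nanmedian(t[:,2]))
    for k,(x,y,r,a,b) in objs.items():
        for _ in range(3):
            P=Q[(np.hypot(Q[:,0]-x,Q[:,1]-y)<r+.015)&(Q[:,2]>a)&(Q[:,2]<b)]
            if len(P)>5:x,y=fitc(P,r,(x,y))
        print(k,len(P),round(x,4),round(y,4))
    P=Q[(np.hypot(Q[:,0]-.4,Q[:,1]+.26)<.09)&(Q[:,2]>.143)&(Q[:,2]<.158)]
    (cx,cy),(w,h),a=cv2.minAreaRect((P[:,:2]*1000).astype(np.float32));print('carton',len(P),cx,cy,w,h,a)
    hsv=cv2.cvtColor(rgb,cv2.COLOR_RGB2HSV)
    for n,x,y in(('dark',.606,.163),('m',.609,.053),('m',.62,-.054),('e',.63,-.165)):
        near=(np.hypot(W[...,0]-x,W[...,1]-y)<.05)&(W[...,2]<.03)
        m=near&((hsv[...,2]<110) if n=='dark' else (hsv[...,1]>60))
        P=W[m];(cx,cy),R=cv2.minEnclosingCircle((P[:,:2]*1000).astype(np.float32))
        print(n,len(P),P.mean(0).round(4),cx,cy,R)
E
python3 m.py
```

```text
scene table z 0.0013786281527573153
mill 621 0.4054 0.2712
millhead 251 0.401 0.2729
purpA 535 0.3562 0.1748
purpB 621 0.3057 0.2646
jar 247 0.4269 -0.0966
shaker 20 0.4488 0.1084
red 223 0.3511 0.0956
carton 317 414.7940368652344 -267.6938171386719 44.08991622924805 91.03133392333984 14.585206985473633
dark 425 [0.6078 0.1639 0.0144] 610.3946533203125 166.8614959716797 40.489688873291016
m 479 [0.6092 0.0544 0.0124] 608.408935546875 53.080718994140625 49.24713897705078
m 395 [ 0.6199 -0.0548  0.013 ] 619.884521484375 -53.35833740234375 49.662506103515625
e 372 [ 0.6297 -0.1683  0.0138] 629.5830078125 -165.3657989501953 49.6324462890625
top table z 0.0005061323972300351
mill 258 0.3989 0.2802
millhead 160 0.3974 0.2742
purpA 202 0.3506 0.1857
purpB 266 0.2979 0.2751
jar 62 0.4228 -0.0984
shaker 90 0.454 0.1018
red 65 0.3476 0.0954
carton 725 411.0149841308594 -270.5650634765625 43.601375579833984 87.95279693603516 14.946175575256348
dark 486 [0.6069 0.1604 0.0134] 607.1329345703125 158.73944091796875 37.69118118286133
m 571 [0.6108 0.0507 0.0123] 606.011962890625 52.96926498413086 47.260623931884766
m 558 [ 0.6204 -0.0588  0.013 ] 616.0925903320312 -55.013824462890625 46.09052276611328
e 572 [ 0.6293 -0.1689  0.0135] 624.7664184570312 -170.80374145507812 45.843502044677734
```

```bash
sed -i 's/e=(goal_ang_jaw-cur+np.pi\/2)%np.pi-np.pi\/2/e=(goal_ang_jaw-cur+np.pi)%(2*np.pi)-np.pi/' h.py
python3 -c "
from h import *
print(rel((.5,-.25,.27),.9))
print(rel((.4515,.103,.24),.9))"
```

```text
[13.94, -9.52, -1.9, np.float64(-19.45)]
[18.12, -23.15, -0.7, np.float64(-19.45)]
```

apply_moves(steps=[4,-3,-1.9,-4,87,8,-6,-1.9,-8,87,12,-8,-1.9,-12,87,14,-9.5,-1.9,-14,87,14,-9.5,-1.9,-17,87,14,-9.5,-1.9,-19.5,87,14,-9.5,-1.9,-19.5,87,14,-9.5,-1.9,-19.5,87,14,-9.5,-1.9,-19.5,87,14,-9.5,-1.9,-19.5,87,14,-9.5,-1.9,-19.5,87,14,-9.5,-1.9,-19.5,87], grip_force=20)

```text
time: 2.1
eef_pos: [0.5043, -0.2446, 0.271]
tcp_rot: [0.562, 0.827, 0.001, 0.001]
contact_force: [-0.8, 0.4, -0.0]
width: 0.087
```

```bash
python3 -c "
from h import *
s=ctrl.observe();print(s['eef_pos'],s['joints'],s['contact_force'])
print(rel((.4515,.103,.24),.9))"
```

```text
[ 0.50425395 -0.24457739  0.27100297] [ 0.78255711  0.2818438  -0.50099693  1.72690041  0.14363883  1.1675909
  0.61985687] [-0.80582011  0.37315703 -0.00131512]
[13.7, 3.17, 1.25, np.float64(-4.99)]
```

apply_moves(steps=[1.6,0.4,0,-1,87,3.2,0.8,0,-2,87,4.8,1.2,0,-3,87,6.4,1.5,0,-4,87,8,1.9,0.3,-5,87,9.6,2.3,0.6,-5,87,11.2,2.7,0.9,-5,87,12.8,3,1.2,-5,87,13.7,3.2,1.2,-5,87,13.7,3.2,1.2,-5,87,13.7,3.2,1.2,-5,87,13.7,3.2,1.2,-5,87])

```text
time: 3.1
eef_pos: [0.455, 0.0977, 0.2401]
tcp_rot: [0.336, 0.942, -0.0, 0.0]
contact_force: [-0.4, -0.4, -0.5]
width: 0.0874
```

```bash
cat > w.py <<'E'
import sys
from h import *
n=sys.argv[1]
q=imaging.camera_params('wrist');rgb,d=imaging.capture('wrist')
cv2.imwrite(f'pics/w_{n}_{sys.argv[2]}.png',rgb[:,:,::-1])
f=200/np.tan(np.radians(q['fovy'])/2);v,u=np.mgrid[:400,:640];dx=u-q['cx'];dy=v-q['cy'];r=np.hypot(dx,dy)+1e-9;th=r/f
k=np.tan(np.minimum(th,1.4))/r
P=np.stack([dx*k*d,dy*k*d,d],-1);W=(P-np.array(q['t']))@np.array(q['R']);W[(d<=0)|(th>1.3)]=np.nan
print('finder',[(round(x['score'],2),np.round(x['centre'],4)) for x in finder.look_for('wrist',n)[:4]])
G=dict(mill=(.4,.2735,.0245,.128,.152),jar=(.425,-.0975,.022,.02,.075),shaker=(.4515,.103,.0205,.012,.055))
Q=W.reshape(-1,3)
if n in G:
    x,y,r0,a,b=G[n]
    for _ in range(4):
        S=Q[(np.hypot(Q[:,0]-x,Q[:,1]-y)<r0+.012)&(Q[:,2]>a)&(Q[:,2]<b)]
        if len(S)>5:x,y=fitc(S,r0,(x,y))
    print('fit',len(S),x,y)
    hi=dict(mill=.125,jar=.085,shaker=.065)[n]
    S=Q[(np.hypot(Q[:,0]-x,Q[:,1]-y)<.04)&(Q[:,2]>hi)&(Q[:,2]<.175)];print('top bbox mid',len(S),(S.min(0)+S.max(0))/2,np.ptp(S,0) if len(S) else 0,S[:,2].max())
if n=='carton':
    S=Q[(np.hypot(Q[:,0]-.413,Q[:,1]+.269)<.08)&(Q[:,2]>.143)&(Q[:,2]<.158)]
    print(len(S),cv2.minAreaRect((S[:,:2]*1000).astype(np.float32)))
s=ctrl.observe();print(s['time'],s['eef_pos'],s['joints'])
E
python3 w.py shaker a; python3 -c "
from h import *
print(rel((.4515,.103,.05),.9))"
```

```text
finder [(0.84, array([0.4472, 0.1077, 0.0794])), (0.57, array([0.353 , 0.1005, 0.087 ]))]
fit 217 0.45375356859389976 0.10082129974682626
top bbox mid 1073 [0.45363312 0.10251923 0.07822791] [0.03903833 0.04032522 0.02637086] 0.09141334029204858
3.2 [0.4551677  0.09709117 0.24005434] [ 0.41496187  0.18157148 -0.79742834  1.95324672  0.14892318  1.06553961
  0.43694014]
[0.27, 0.09, 7.6, np.float64(-0.16)]
```

View pics/w_shaker_a.png

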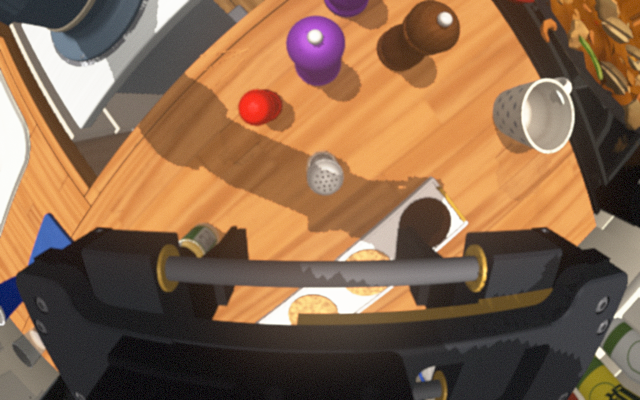

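Glass shaker at px (325,172), silver top, nothing between the fingers' path and it; fit ≈ (0.4536, 0.1015). Descending and gripping.

apply_moves(steps=[0.16,0.1,1,0,80,0.16,0.1,2.5,0,80,0.16,0.1,4,0,80,0.16,0.1,5.5,0,80,0.16,0.1,6.8,0,80,0.16,0.1,7.6,0,80,0.16,0.1,8,0,80,0.16,0.1,8.16,0,80,0.16,0.1,8.16,0,80,0.16,0.1,8.16,0,30,0.16,0.1,8.16,0,30,0.16,0.1,8.16,0,30], grip_force=20)

```text
time: 4.2
eef_pos: [0.4542, 0.1032, 0.0373]
tcp_rot: [0.336, 0.942, 0.001, 0.001]
contact_force: [0.2, 0.6, 0.2]
width: 0.0673
```

apply_moves(steps=[0,0,0,0,30,0,0,0,0,30,0,0,0,0,30,0,0,0,0,30,0,0,0,0,30,0,0,0,0,30])

```text
time: 4.7
eef_pos: [0.4529, 0.1031, 0.0358]
tcp_rot: [0.335, 0.942, -0.0, -0.0]
contact_force: [0.1, -0.6, -2.3]
width: 0.0386
```

```bash
python3 -c "
from h import *
s=ctrl.observe();print(s['eef_pos'],s['width'])
z=s['eef_pos'][2]
print(rel((.6282,-.1675,z+.08),.07));print(rel((.6282,-.1675,z+.014),.07))"
```

```text
[0.4528877  0.10308093 0.03584606] 0.038634335304197194
[-12.27, -3.96, -3.2, np.float64(7.8)]
[-12.27, -3.96, -0.56, np.float64(7.8)]
```

apply_moves(steps=[0,0,-1.2,0,30,0,0,-2.5,0,30,-1,-0.3,-3.2,0.8,30,-2.5,-0.8,-3.2,1.8,30,-4,-1.3,-3.2,2.8,30,-5.5,-1.8,-3.2,3.8,30,-7,-2.3,-3.2,4.8,30,-8.5,-2.8,-3.2,5.8,30,-10,-3.3,-3.2,6.8,30,-11.4,-3.7,-3.2,7.8,30,-12.3,-3.96,-3.2,7.8,30,-12.3,-3.96,-3.2,7.8,30])

```text
time: 5.7
eef_pos: [0.6307, -0.1749, 0.115]
tcp_rot: [0.685, 0.729, -0.001, 0.002]
contact_force: [0.3, 0.1, -1.6]
width: 0.0387
```

apply_moves(steps=[0,0,0,0,30,0,0,0,0,30,0,0,0,0,30])

```text
time: 5.95
eef_pos: [0.6282, -0.1659, 0.1157]
tcp_rot: [0.681, 0.732, 0.0, -0.001]
contact_force: [-0.1, 0.0, -0.8]
width: 0.0386
```

```bash
python3 -c "
from h import *
s=ctrl.observe();print(s['eef_pos'],s['width'],s['contact_force'])
print(rel((.6282,-.1675,.0495),.07))"
```

```text
[ 0.62816931 -0.16594185  0.11572688] 0.038560705147859635 [-0.05551153  0.0365453  -0.76317682]
[-0.07, -0.0, 2.65, np.float64(0.02)]
```

apply_moves(steps=[-0.07,0,0.7,0,30,-0.07,0,1.5,0,30,-0.07,0,2.1,0,30,-0.07,0,2.5,0,30,-0.07,0,2.65,0,30,-0.07,0,2.66,0,30,-0.07,0,2.66,0,30,-0.07,0,2.66,0,30,-0.07,0,2.66,0,80,-0.07,0,2.66,0,80,-0.07,0,2.66,0,80,-0.07,0,2.66,0,80])

```text
time: 6.95
eef_pos: [0.6294, -0.1697, 0.0501]
tcp_rot: [0.682, 0.731, 0.0, 0.0]
contact_force: [-0.4, 0.3, 0.2]
width: 0.0572
```

apply_moves(steps=[0,0,0,0,80,0,0,0,0,80,0,0,0,0,80,0,0,-1,0,80,0,0,-2.5,0,80,0,0,-4,0,80,0,0,-5.5,0,80,0,0,-7,0,80,0,0,-7,0,80,0,0,-7,0,80])

```text
time: 7.78
eef_pos: [0.6305, -0.1697, 0.2277]
tcp_rot: [0.682, 0.731, 0.001, 0.003]
contact_force: [-0.6, -0.6, -0.1]
width: 0.0801
```

```bash
python3 -c "
from h import *
s=ctrl.observe();print(s['eef_pos'],s['width'],s['contact_force'])
print(rel((.430,-.0975,.24),-.2))"
```

```text
[ 0.63051338 -0.16968023  0.22769806] 0.0800845024851378 [-0.61201861 -0.56332408 -0.10247979]
[3.44, -7.8, -0.54, np.float64(2.58)]
```

apply_moves(steps=[0.5,-1.2,-0.5,0.6,80,1,-2.6,-0.5,1.2,80,1.7,-4,-0.5,1.8,80,2.4,-5.4,-0.5,2.6,80,3,-6.7,-0.5,2.6,80,3.4,-7.8,-0.5,2.6,80,3.4,-7.8,-0.5,2.6,80,3.4,-7.8,-0.5,2.6,80,3.4,-7.8,-0.5,2.6,80,3.4,-7.8,-0.5,2.6,80])

```text
time: 8.62
eef_pos: [0.4295, -0.0988, 0.2367]
tcp_rot: [0.775, 0.632, 0.0, -0.0]
contact_force: [0.3, -0.4, -0.9]
width: 0.0798
```

```bash
python3 w.py jar a; python3 -c "
from h import *
print(rel((.425,-.0975,.045),-.2))"
```

```text
finder [(0.64, array([ 0.4226, -0.0958,  0.106 ]))]
fit 265 0.4227637679067927 -0.09782786663936742
top bbox mid 1615 [ 0.42367451 -0.09745481  0.09621418] [0.04350028 0.04368697 0.02223904] 0.10733369602428348
8.7167 [ 0.42944315 -0.09867143  0.2366938 ] [ 0.58159103  0.0970058  -0.47814867  2.01807619  0.05077854  1.03820209
 -0.12312319]
[0.0, -0.18, 7.67, np.float64(-0.03)]
```

apply_moves(steps=[0,-0.24,1,0,80,0,-0.24,2.5,0,80,0,-0.24,4,0,80,0,-0.24,5.4,0,80,0,-0.24,6.5,0,80,0,-0.24,7.2,0,80,0,-0.24,7.64,0,80,0,-0.24,7.64,0,80,0,-0.24,7.64,0,80,0,-0.24,7.64,0,34,0,-0.24,7.64,0,34,0,-0.24,7.64,0,34], grip_force=20)

```text
time: 9.72
eef_pos: [0.4235, -0.0974, 0.0469]
tcp_rot: [0.775, 0.632, 0.001, 0.001]
contact_force: [-0.1, 0.0, -0.2]
width: 0.0672
```

apply_moves(steps=[0,0,0,0,34,0,0,0,0,34,0,0,0,0,34,0,0,0,0,34,0,0,0,0,34])

```text
time: 10.13
eef_pos: [0.4229, -0.0973, 0.0462]
tcp_rot: [0.775, 0.632, 0.0, 0.0]
contact_force: [0.5, 0.3, 0.8]
width: 0.0432
```

```bash
python3 -c "
from h import *
s=ctrl.observe();print(s['eef_pos'],s['width'])
z=s['eef_pos'][2]
print(rel((.6205,-.0576,z+.08),.07),z+.0132)"
```

```text
[ 0.42292695 -0.09730139  0.04624817] 0.04323010823515472
[3.14, 7.42, -3.2, np.float64(-2.6)] 0.05944816541836653
```

apply_moves(steps=[0,0,-1.2,0,34,0,0,-2.5,0,34,0.5,1.2,-3.2,-0.6,34,1,2.6,-3.2,-1.2,34,1.7,4,-3.2,-1.8,34,2.3,5.4,-3.2,-2.6,34,2.8,6.6,-3.2,-2.6,34,3.1,7.4,-3.2,-2.6,34,3.1,7.4,-3.2,-2.6,34,3.1,7.4,-3.2,-2.6,34,3.1,7.4,-3.2,-2.6,34,3.1,7.4,-3.2,-2.6,34])

```text
time: 11.13
eef_pos: [0.6179, -0.0591, 0.1256]
tcp_rot: [0.682, 0.731, -0.001, -0.0]
contact_force: [-0.6, -0.2, -1.0]
width: 0.0435
```

```bash
python3 -c "
from h import *
s=ctrl.observe();print(s['eef_pos'],s['width'],s['contact_force'])
print(rel((.6205,-.0576,.0595),.07))"
```

```text
[ 0.61791412 -0.05905608  0.12562431] 0.04350640216109335 [-0.57675244 -0.22257792 -1.01936318]
[0.05, 0.11, 2.64, np.float64(-0.01)]
```

apply_moves(steps=[0.04,0.04,0.7,0,34,0.04,0.04,1.5,0,34,0.04,0.04,2.1,0,34,0.04,0.04,2.5,0,34,0.04,0.04,2.64,0,34,0.04,0.04,2.66,0,34,0.04,0.04,2.66,0,34,0.04,0.04,2.66,0,34,0.04,0.04,2.66,0,80,0.04,0.04,2.66,0,80,0.04,0.04,2.66,0,80,0.04,0.04,2.66,0,80])

```text
time: 12.13
eef_pos: [0.6207, -0.0574, 0.06]
tcp_rot: [0.682, 0.731, 0.0, 0.0]
contact_force: [0.1, 0.7, 1.0]
width: 0.0627
```

apply_moves(steps=[0,0,0,0,80,0,0,0,0,80,0,0,0,0,80,0,0,-1,0,80,0,0,-2.5,0,80,0,0,-4,0,80,0,0,-5.5,0,80,0,0,-7.5,0,80,0,0,-8,0,80,0,0,-8,0,80])

```text
time: 12.97
eef_pos: [0.6235, -0.0568, 0.2662]
tcp_rot: [0.682, 0.731, 0.004, 0.005]
contact_force: [1.6, -0.4, 0.2]
width: 0.08
```

```bash
python3 -c "
from h import *
s=ctrl.observe();print(s['eef_pos'],s['width'],s['contact_force'])
print(rel((.413,-.269,.26),.258))"
```

```text
[ 0.62350959 -0.05682838  0.2661985 ] 0.0799900819407189 [ 1.55051641 -0.38237805  0.16690839]
[-7.88, -8.99, 0.16, np.float64(-1.8)]
```

apply_moves(steps=[-1,-1.1,0.2,-0.6,80,-2,-2.3,0.2,-1.2,80,-3.1,-3.5,0.2,-1.8,80,-4.2,-4.8,0.2,-1.8,80,-5.3,-6.1,0.2,-1.8,80,-6.4,-7.3,0.2,-1.8,80,-7.3,-8.4,0.2,-1.8,80,-7.9,-9,0.2,-1.8,80,-7.9,-9,0.2,-1.8,80,-7.9,-9,0.2,-1.8,80,-7.9,-9,0.2,-1.8,80,-7.9,-9,0.2,-1.8,80])

```text
time: 13.97
eef_pos: [0.4108, -0.2687, 0.2544]
tcp_rot: [0.609, 0.793, 0.0, -0.0]
contact_force: [1.0, 0.3, 0.0]
width: 0.0798
```

```bash
python3 w.py carton a; python3 -c "
from h import *
print(rel((.413,-.269,.116),.258))"
```

```text
finder [(0.92, array([ 0.4147, -0.2636,  0.1491]))]
4255 ((411.405029296875, -269.5148010253906), (43.668212890625, 86.04541015625), 14.600854873657227)
14.0667 [ 0.41069597 -0.26887633  0.25442574] [ 0.92232341  0.17097194 -0.4821442   1.89541144  0.08821791  1.09598301
  0.66696092]
[-0.03, 0.09, 5.54, np.float64(0.03)]
```

View pics/w_carton_a.png

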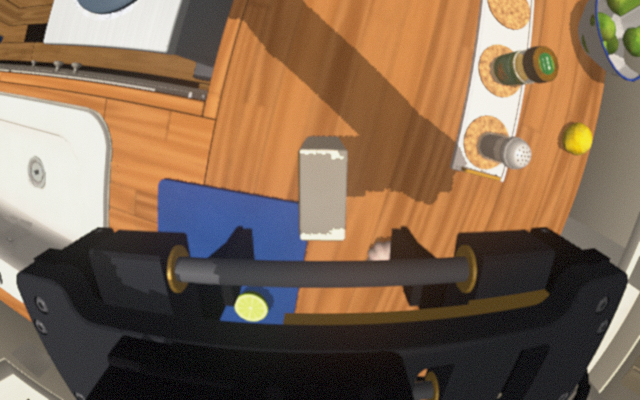

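The carton top (px 323,190) sits between and square to the jaws; jar (525,63) and shaker (500,145) stand on their coasters. Gripping the carton.

apply_moves(steps=[0,0.03,1,0,80,0,0.03,2.3,0,80,0,0.03,3.6,0,80,0,0.03,4.8,0,80,0,0.03,5.5,0,80,0,0.03,5.74,0,80,0,0.03,5.74,0,80,0,0.03,5.74,0,34,0,0.03,5.74,0,34,0,0.03,5.74,0,34,0,0.03,5.74,0,34,0,0.03,5.74,0,34], grip_force=25)

```text
time: 15.07
eef_pos: [0.4109, -0.2703, 0.1119]
tcp_rot: [0.61, 0.792, -0.0, 0.001]
contact_force: [-0.1, -0.1, 0.1]
width: 0.0546
```

apply_moves(steps=[0,0,0,0,34,0,0,0,0,34,0,0,0,0,34,0,0,0,0,34])

```text
time: 15.4
eef_pos: [0.4107, -0.2701, 0.1114]
tcp_rot: [0.61, 0.792, -0.0, 0.0]
contact_force: [-0.1, 0.9, 3.0]
width: 0.0438
```

```bash
python3 -c "
from h import *
s=ctrl.observe();print(s['eef_pos'],s['width'],s['contact_force'])
z=s['eef_pos'][2]
print(rel((.411,-.268,z+.14)),rel((.50,.06,z+.14),.07),rel((.6128,.0523,z+.14),.07),z+.0132)"
```

```text
[ 0.41070488 -0.27013994  0.11141088] 0.0438431614558045 [-0.07344546  0.93745691  3.04300657]
[0.08, 0.04, -5.6] [11.85, 6.83, -5.6, np.float64(1.8)] [10.4, 11.11, -5.6, np.float64(1.8)] 0.12461088474195756
```

apply_moves(steps=[0,0,-0.8,0,34,0,0,-1.8,0,34,0.8,0.5,-2.4,0.5,34,2,1.2,-2.4,1,34,3.3,1.9,-2.4,1.8,34,4.6,2.7,-2.4,1.8,34,6,3.5,-2.4,1.8,34,7.4,4.3,-2.4,1.8,34,8.8,5.1,-2.4,1.8,34,10.2,5.9,-2.4,1.8,34,11.4,6.6,-2.4,1.8,34,11.85,6.8,-2.4,1.8,34])

```text
time: 16.4
eef_pos: [0.4997, 0.0663, 0.1712]
tcp_rot: [0.679, 0.734, 0.002, -0.001]
contact_force: [0.4, 1.4, -1.0]
width: 0.0437
```

```bash
python3 -c "
from h import *
s=ctrl.observe();print(s['eef_pos'],s['width'],s['contact_force'])
print(rel((.6128,.0523,.1714),.07),rel((.6128,.0523,.1246),.07))"
```

```text
[0.49973306 0.06630731 0.17123202] 0.043703719799904873 [ 0.36925942  1.3581354  -1.04396537]
[-0.91, 4.47, -0.0, np.float64(0.07)] [-0.91, 4.46, 1.87, np.float64(0.07)]
```

apply_moves(steps=[-0.1,0.7,0,0,34,-0.3,1.7,0,0,34,-0.4,2.7,0,0,34,-0.6,3.7,0,0,34,-0.64,4.4,0,0,34,-0.64,4.5,0,0,34,-0.64,4.5,0.6,0,34,-0.64,4.5,1.2,0,34,-0.64,4.5,1.5,0,34,-0.64,4.5,1.5,0,34,-0.64,4.5,1.5,0,34,-0.64,4.5,1.5,0,34])

```text
time: 17.4
eef_pos: [0.6127, 0.052, 0.1343]
tcp_rot: [0.682, 0.731, 0.0, 0.0]
contact_force: [-0.4, -0.5, -1.5]
width: 0.044
```

```bash
python3 -c "
from h import *
s=ctrl.observe();print(s['eef_pos'],s['width'],s['contact_force'])
print(rel((.6128,.0523,.1246),.07))"
```

```text
[0.61268752 0.05196706 0.13430986] 0.0439839724499661 [-0.42165568 -0.51694746 -1.48881342]
[0.01, 0.01, 0.39, np.float64(-0.0)]
```

apply_moves(steps=[0,0,0.2,0,34,0,0,0.38,0,34,0,0,0.4,0,34,0,0,0.4,0,34,0,0,0.4,0,34,0,0,0.4,0,80,0,0,0.4,0,80,0,0,0.4,0,80,0,0,0.4,0,80,0,0,0.4,0,80,0,0,0.4,0,80,0,0,0.4,0,80])

```text
time: 18.4
eef_pos: [0.6123, 0.0517, 0.1234]
tcp_rot: [0.682, 0.731, -0.0, -0.0]
contact_force: [-0.1, -0.7, -0.1]
width: 0.0776
```

apply_moves(steps=[0,0,-1,0,80,0,0,-2.5,0,80,0,0,-4,0,80,0,0,-5.5,0,80,0,0,-6,0,80,0,0,-6,0,80,0,0,-6,0,80])

```text
time: 18.98
eef_pos: [0.6124, 0.0517, 0.2738]
tcp_rot: [0.682, 0.731, 0.0, 0.0]
contact_force: [-0.4, -0.6, -0.4]
width: 0.0801
```

```bash
python3 -c "
from h import *
s=ctrl.observe();print(s['eef_pos'],s['width'],s['contact_force'])
print(rel((.4,.2735,.275),.54))"
```

```text
[0.61244091 0.05172306 0.27377886] 0.08008711712105783 [-0.44635954 -0.5667861  -0.44105254]
[9.44, -7.86, -0.06, np.float64(-4.49)]
```

apply_moves(steps=[1.1,-0.9,0,-0.9,80,2.3,-1.9,0,-1.8,80,3.5,-2.9,0,-2.7,80,4.7,-3.9,0,-3.6,80,5.9,-4.9,0,-4.5,80,7.1,-5.9,0,-4.5,80,8.3,-6.9,0,-4.5,80,9.2,-7.6,0,-4.5,80,9.44,-7.86,0,-4.5,80,9.44,-7.86,0,-4.5,80,9.44,-7.86,0,-4.5,80,9.44,-7.86,0,-4.5,80])

```text
time: 19.98
eef_pos: [0.4012, 0.2716, 0.2725]
tcp_rot: [0.494, 0.87, -0.001, -0.0]
contact_force: [0.3, -0.4, -0.6]
width: 0.0801
```

```bash
python3 w.py mill a; python3 -c "
from h import *
print(rel((.4,.2735,.122),.54))"
```

```text
finder [(0.69, array([0.396 , 0.2818, 0.1518])), (0.66, array([0.3095, 0.2773, 0.1491])), (0.61, array([0.3494, 0.1929, 0.0952]))]
fit 889 0.39730457562199956 0.27082030230439896
top bbox mid 1989 [0.39621316 0.27267137 0.15053288] [0.05000967 0.04919396 0.03970358] 0.1703846655372284
20.0833 [0.40127396 0.27185867 0.27288371] [ 0.06197607  0.1952694  -0.84289129  1.86742416  0.15918949  1.14923651
 -0.29958579]
[0.08, -0.0, 6.04, np.float64(-0.02)]
```

View pics/w_mill_a.png

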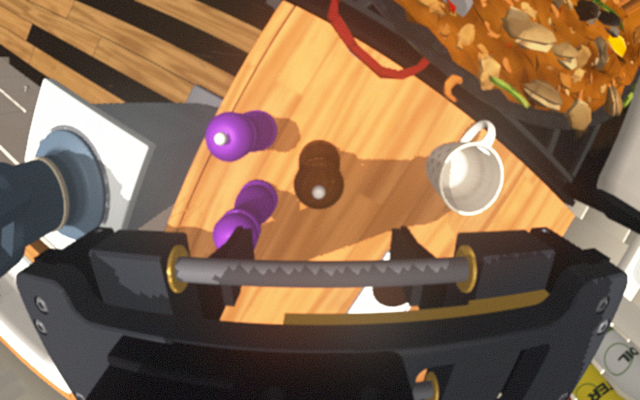

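Dark wood mill with metal knob at px (320,185), centred between the jaws; purple ones at (230,135) and (240,230) are clear of the fingers. Gripping its head.

apply_moves(steps=[0.09,-0.15,0.6,0,70,0.09,-0.15,1.8,0,70,0.09,-0.15,3.2,0,70,0.09,-0.15,4.6,0,70,0.09,-0.15,5.6,0,70,0.09,-0.15,5.98,0,70,0.09,-0.15,5.98,0,70,0.09,-0.15,5.98,0,70,0.09,-0.15,5.98,0,40,0.09,-0.15,5.98,0,40,0.09,-0.15,5.98,0,40,0.09,-0.15,5.98,0,40], grip_force=25)

```text
time: 21.08
eef_pos: [0.3962, 0.2738, 0.125]
tcp_rot: [0.493, 0.87, 0.001, 0.001]
contact_force: [-0.7, 0.2, -0.6]
width: 0.051
```

apply_moves(steps=[0,0,0,0,40,0,0,0,0,40,0,0,0,0,40,0,0,0,0,40])

```text
time: 21.42
eef_pos: [0.3964, 0.2739, 0.1249]
tcp_rot: [0.492, 0.87, 0.001, 0.001]
contact_force: [0.7, -0.5, 6.4]
width: 0.0472
```

```bash
python3 -c "
from h import *
s=ctrl.observe();print(s['eef_pos'],s['width'],s['contact_force'])
z=s['eef_pos'][2]
print(rel((.54,.21,z+.06),.07),rel((.605,.162,z+.06),.07),z+.0132)"
```

```text
[0.39635036 0.27392512 0.12485199] 0.04721078096220724 [ 0.67025593 -0.47179654  6.38727193]
[-5.15, 3.61, -2.39, np.float64(4.5)] [-8.14, 4.85, -2.39, np.float64(4.5)] 0.13805198687558312
```

apply_moves(steps=[0,0,-0.8,0,40,0,0,-1.8,0,40,-0.6,0.4,-2.4,0.7,40,-1.4,0.9,-2.4,1.5,40,-2.4,1.5,-2.4,2.3,40,-3.5,2.1,-2.4,3.1,40,-4.6,2.8,-2.4,3.9,40,-5.7,3.4,-2.4,4.5,40,-6.8,4.1,-2.4,4.5,40,-7.7,4.6,-2.4,4.5,40,-8.14,4.85,-2.4,4.5,40,-8.14,4.85,-2.4,4.5,40])

```text
time: 22.42
eef_pos: [0.6062, 0.1586, 0.1827]
tcp_rot: [0.684, 0.73, -0.001, -0.0]
contact_force: [-0.1, -0.0, -1.4]
width: 0.0473
```

apply_moves(steps=[0,0,0.6,0,40,0,0,1.1,0,40,0,0,1.4,0,40,0,0,1.4,0,40,0,0,1.4,0,40])

```text
time: 22.83
eef_pos: [0.6033, 0.1621, 0.1485]
tcp_rot: [0.682, 0.732, -0.001, -0.0]
contact_force: [1.3, 0.6, -2.3]
width: 0.0471
```

```bash
python3 -c "
from h import *
s=ctrl.observe();print(s['eef_pos'],s['width'],s['contact_force'])
print(rel((.605,.162,.138),.07))"
```

```text
[0.60326267 0.16205599 0.14851946] 0.04708228828848075 [ 1.27826072  0.60406418 -2.25224311]
[-0.01, 0.07, 0.42, np.float64(0.01)]
```

apply_moves(steps=[0,0.1,0.2,0,40,0,0.1,0.36,0,40,0,0.1,0.42,0,40,0,0.1,0.44,0,40,0,0.1,0.44,0,40,0,0.1,0.44,0,40])

```text
time: 23.33
eef_pos: [0.607, 0.1617, 0.1382]
tcp_rot: [0.682, 0.731, 0.0, 0.0]
contact_force: [-0.5, -0.5, -2.0]
width: 0.0472
```

apply_moves(steps=[0,0,0.04,0,40,0,0,0.06,0,40,0,0,0.06,0,40,0,0,0.06,0,40,0,0,0.06,0,40])

```text
time: 23.75
eef_pos: [0.6073, 0.1618, 0.1379]
tcp_rot: [0.682, 0.731, 0.0, 0.001]
contact_force: [-1.3, -0.8, 5.6]
width: 0.0472
```

Contact; release and retreat upward.

apply_moves(steps=[0,0,0,0,75,0,0,0,0,75,0,0,0,0,75,0,0,0,0,75,0,0,0,0,75,0,0,-1,0,75,0,0,-2.5,0,75,0,0,-4,0,75,0,0,-5,0,75,0,0,-5,0,75,0,-2,-5,0,75,0,-4,-5,0,75])

```text
time: 24.75
eef_pos: [0.5238, 0.1556, 0.2604]
tcp_rot: [0.683, 0.731, 0.0, -0.001]
contact_force: [-0.8, 0.6, 1.1]
width: 0.075
```

```bash
cat > c.py <<'E'
from h import *
for c in('scene','top'):
    rgb,W=cloud(c);cv2.imwrite(f'pics/{c}_end.png',rgb[:,:,::-1]);Q=W.reshape(-1,3)
    for k,(x,y,r,a,b) in dict(mill=(.605,.162,.029,.04,.12),head=(.605,.162,.0245,.14,.166),jar=(.6205,-.0576,.022,.03,.085),shaker=(.6282,-.1675,.0205,.025,.065)).items():
        for _ in range(3):
            P=Q[(np.hypot(Q[:,0]-x,Q[:,1]-y)<r+.015)&(Q[:,2]>a)&(Q[:,2]<b)]
            if len(P)>5:x,y=fitc(P,r,(x,y))
        print(c,k,len(P),round(x,4),round(y,4))
    P=Q[(np.hypot(Q[:,0]-.613,Q[:,1]-.052)<.08)&(Q[:,2]>.155)&(Q[:,2]<.172)]
    print('carton',len(P),cv2.minAreaRect((P[:,:2]*1000).astype(np.float32)) if len(P) else 0)
s=ctrl.observe();print(s['time'],s['eef_pos'])
E
python3 c.py
```

```text
scene mill 476 0.6159 0.1601
scene head 203 0.6112 0.1612
scene jar 247 0.6246 -0.0563
scene shaker 149 0.6368 -0.1693
carton 315 ((614.7027587890625, 55.14234924316406), (45.337669372558594, 86.73314666748047), 3.3983254432678223)
top mill 253 0.6121 0.1657
top head 155 0.6079 0.1617
top jar 126 0.6204 -0.0585
top shaker 114 0.6326 -0.1709
carton 616 ((612.6337890625, 51.10291290283203), (45.95392990112305, 86.58323669433594), 2.340644121170044)
24.85 [0.51622835 0.15576085 0.25953684]
```

View pics/scene_end.png

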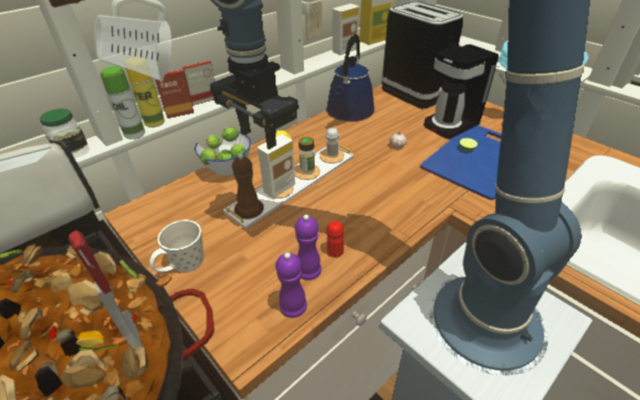

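View pics/top_end.png

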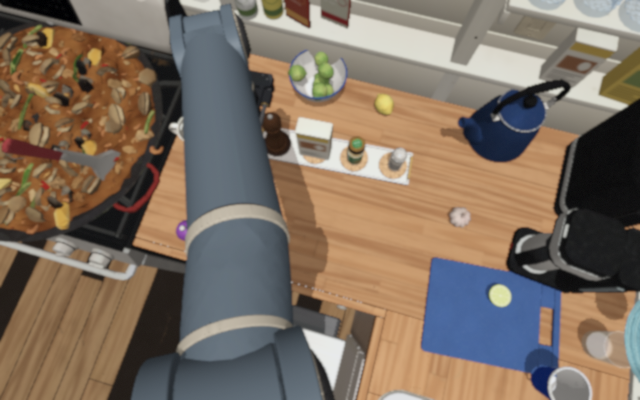

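Both views show all four standing on their coasters, from the dark coaster on: mill, carton, jar, shaker. The fitted positions are within about 6 mm of the centres, and the mug and garlic look unmoved. I'll let the arm settle, then hand in.

apply_moves(steps=[0,0,0,0,75,0,0,0,0,75,0,0,0,0,75,0,0,0,0,75])

```text
time: 25.18
eef_pos: [0.525, 0.1559, 0.2615]
tcp_rot: [0.682, 0.731, 0.0, -0.0]
contact_force: [0.4, 0.2, 0.1]
width: 0.075
```

```bash
python3 -c "
from h import *
s=ctrl.observe();print(s['time'],s['eef_pos'],s['contact_force']);print(ticket.close_job())"
```

```text
25.1833 [0.52495509 0.1558676  0.26151587] [0.41793964 0.20159753 0.09416752]
the job is handed in; nothing more can be done
None
```

The job is done and handed in at about 25 s of the 112 s allowed. From the dark coaster on, the row is pepper mill, carton, spice jar, glass shaker.

- **Placement:** the last pictures from both fixed cameras show all four standing upright on their coasters. The fits put the carton and jar within about 4 mm of their coaster centres, the mill's head within about 6 mm and the shaker within about 9 mm.
- **Disagreements:** the two cameras' fits differ by up to about 6 mm, and the scene camera reads the shaker and the mill furthest out. The mill's body fitted up to 11 mm off in the scene view, but its head fit and the release position put it within about 6 mm. The body fits had shown a similar scatter before anything was moved.
- **Everything else:** the gripper is open and clear of everything, the last force reading was about 0.5 N, and nothing was knocked over. The garlic and mug look unmoved in the pictures; I did not re-measure their positions.

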